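# Open up the bur-block row and slide the yellow block in

### The arm

A 6-joint arm with a two-finger parallel gripper is mounted at the origin on the work surface. World frame = base frame: x ahead of the robot, y to its left, z up, the work surface at z = 0. Lengths are in m, angles in rad, forces in N, time in s.
With the tool pointing down it reaches from about 0.375 to 0.9 m from the base axis. Payload 3.1 kg.
Tool frame: the origin (TCP) lies midway between the tips of the shut fingers; the grasp point (between the pads) lies 19 mm behind it (manip.tcp_to_grasp is the distance from the TCP to the grasp point, in m); z points along the fingers, y is the line along which they close (so a half turn about z gives the same grasp; the last joint's range is limited). The gripper opens to 85 mm and grips with 20 to 120 N. Pads are 22 mm wide; open, the fingers measure 114 mm over their backs; the gripper's body (76 mm by 85 mm) begins 54 mm behind the grasp point. The pads swing forward as they close: fully open they stand 13 mm farther back than shut.
Start: joints at [1.109, 0.527, 1.433, -0, 1.181, -0.178], TCP at [0.174, 0.6, 0.231] pointing down, gripper open.
Joint ranges: [-3.08, 3.08], [-0.75, 2.2], [0.22, 2.44], [-1.43, 4.57], [0, 2.65], [-2.85, 2.85]. Speed limits (rad/s): [2.79, 2.79, 3.14, 3.14, 3.14, 3.14].

### API

Orientations are given as a unit quaternion [x, y, z, w].
In Python, from station import manip gives the robot as it stands. The module is installed in compiled form; this text tells all that it offers.
- The arm moves only by the shell command python3 -m crank 'ROWS' [OPENING] [FORCE]. ROWS is JSON, a list of rows, each a list of 2 entries, a list of its own where there are three numbers: the shift along the tool's x, y, z in cm, then the turn about the tool's z in degrees. In form: [[[x, y, z], spin], ...]. A call has 1 to 10 rows; each row is the pose to reach, as a shift and turn from the pose commanded when the call began, along the tool's axes at that moment; what a row does not reach only later rows make up. A row lasts 1/10 s, in which the tool goes at most 50 mm and 8.59 degrees, less where a joint would pass 70% of its speed; a pose out of reach is approached as far as the arm can. A call with a gripper value outside its range is refused whole. OPENING is the finger opening in cm, from 0 to 8.54, set as the call begins (- or left out, the last holds). The fingers move at their own pace and stop on an object; FORCE is the grip in N (left out, the last holds). Time passes only in rows, so rows that repeat a pose let the fingers close. It gives the time, the measured TCP pose, the force and the opening at its end, in the units of the state.
- manip.sense(): the state, without advancing time (a new reading comes with each control period).
- manip.snapshot(name): name is "side" or "top"; returns the picture (480x640x3 uint8, red, green, blue); there is no depth.
- manip.camera_params(name): a dict with "fx", "fy", "cx", "cy" (pixels), "k1" (the pictures are not rectified: a ray, as slopes to the right and down, at radius r is drawn at 1 + k1 r^2 times it, then the intrinsics apply), "pose" (4x4, takes a point from camera to world coordinates). Camera axes: x right, y up, looking along -z (the intrinsics and any distortion apply to the point x, -y, -z); pixel columns grow to the right and rows downward; lengths in m; the calibration is good to about 2 mm. A picture is of the moment at which its call begins. camera_params takes no time and is no camera call.
- manip.sign_off(): hands the job in, once; it reports no verdict.
The state is a dict: "t": time; "q": joint angles; "qd": joint speeds; "tau": joint torques, N m; "tcp_pos": TCP position; "tool_rot": TCP orientation; "force": force on the tool from outside, world axes, zero at the start; "ft_torque": the same for the moment, N m; "finger_gap": opening from 0.0 (shut) to 1.0 (fully open).
Only numpy, scipy, OpenCV 4.12 (cv2) and the standard library are available. Lean on these libraries where they do the work, as an engineer would, in place of code of your own. Each camera call takes 0.05 s, during which the arm holds its last target. There are 200 camera calls.

### The job

On this goldsmith's bench, gently nudge the row of bur blocks apart inside its tray (push on the tabs, do not grip, lift or tip the row) so that a gap opens between the red-tabbed and the blue-tabbed block. Then slide the yellow-tabbed block down into that gap, without forcing or dropping it, until it stands fully home on the tray floor, upright and in line between red and blue, and let go. Leave the other things on the bench where they are.

Things in the scene. Friction and masses are not known exactly. Their poses are not given: they have to be found in the camera images.
- yellow_c (a point): YELLOW-tabbed bur block, standing loose on the bench to the robot's right of the tray: aluminium, 54 mm thick along its y, 80 deep along its x, 30 high, bottom edges bevelled 2 mm; on top in the middle a grip tab, 24 (x) by 12 (y) mm, 30 tall; three short burs 15 mm high at x = -30 and +30. Point: middle of the block, 30 mm above its underside (half-way up, foot of the tab). Fits either way round.
- red_c (a point): RED-tabbed block, same shape, size and point as the yellow one, in the row of four in the tray. The row runs along the blocks' y axes (which lie along the tray), nearly closed up: neighbours 55 mm apart centre to centre, 42 mm clear between neighbouring tabs.
- blue_c (a point): BLUE-tabbed block of the row, same shape and point; it always stands next to the red one, on either side of it.
- black_c (a point): BLACK-tabbed block of the row, same shape and point; it stands on red's other side.
- white_c (a point): WHITE-tabbed block of the row, same shape and point; always at the robot's right-hand end of the row.
- yellow: the yellow block, about 0.27 to 0.43 kg like the others; origin at the centre of its underside, z up
- red: the red block; origin at the centre of its underside. The tray is fixed to the bench: slippery steel floor 8 mm above the bench (friction about 0.3), side rails 20 mm high with 2 mm of play either side of a block, rigid wooden end cheeks 40 mm high. It is only 2 to 3 mm longer inside than five blocks: a fifth fits only when both parts of the row are right up against the end cheeks.
- blue: the blue block; origin at the centre of its underside. How far the row stands from each end cheek is not measured and differs each time (2 to 53 mm at either end, 55 mm in all): feel for the cheeks.
- black: the black block; origin at the centre of its underside. Sliding one to three blocks takes 1 to 5 N; a push that rises to 7 or 8 N has met the cheek. More than about 25 N is rough.
- white: the white block; origin at the centre of its underside. Push low on a tab, just above the block's top, or the block may tip.
- jar: bystander: glass storage jar with a yellow lid, 68 mm across, 85 mm tall; origin at its underside
- tin: bystander: red round tin, 60 mm across, 45 mm tall; origin at its underside
- mandrel: bystander: steel ring mandrel standing on its foot, 64 mm across the foot, 152 mm tall; origin at its underside
- hammer: bystander: small hammer lying flat, 200 mm long
- gembox: bystander: small open blue box, 70 x 50 x 25 mm; origin at its underside
- toolcup: bystander: square dark pot full of hand tools, 85 x 85 mm, about 120 mm tall with the tools; origin at its underside
Things that resemble listed ones, but are neither listed nor needed, are in the scene too. Leave any green look-alike of the yellow alone.

How it is judged:
On the way:
1. the red and blue blocks are nudged apart to make room for a block between them (distance between red_c and blue_c above 0.1 m), for 0.1 s.
At the end, for the whole second after the job is handed in: Yellow stands between red and blue (centre 52-59 mm from red's, blue's 105-117 mm), within 6 mm of red's line and 2.5 mm of its height, parallel within 0.08 rad, at rest; all five blocks flat on the tray floor (tilt under 0.06 rad, points 35.5-40.5 mm above the bench) (((y of yellow_c in the frame of red_c between 0.052 and 0.059 m and y of blue_c in the frame of red_c between 0.105 and 0.117 m) or (y of yellow_c in the frame of red_c between -0.059 and -0.052 m and y of blue_c in the frame of red_c between -0.117 and -0.105 m)) and x of yellow_c in the frame of red_c between -0.006 and 0.006 m and z of yellow_c in the frame of red_c between -0.0025 and 0.0025 m and angle between the y axis of yellow_c and the y axis of red_c, either way round below 0.08 rad and linear speed of yellow below 0.02 m/s and angle between each of blue_c, red_c, black_c, white_c, yellow_c's own z axis and vertical below 0.06 rad and height (world z) of blue_c between 0.0355 and 0.0405 m and height (world z) of red_c between 0.0355 and 0.0405 m and height (world z) of black_c between 0.0355 and 0.0405 m and height (world z) of white_c between 0.0355 and 0.0405 m and height (world z) of yellow_c between 0.0355 and 0.0405 m); the robot touches nothing.
It fails at once if the fingers push (or grip) a block of the row with more than 25 N (contact force between the fingers and blue above 25 N or contact force between the fingers and red above 25 N or contact force between the fingers and black above 25 N or contact force between the fingers and white above 25 N).
It fails at once if the yellow block is forced against a block of the row with more than 25 N (contact force between yellow and blue above 25 N or contact force between yellow and red above 25 N or contact force between yellow and black above 25 N or contact force between yellow and white above 25 N).
It fails at once if a block of the row is lifted by more than 12 mm or tipped by more than 0.25 rad (height (world z) of any of blue_c, red_c, black_c, white_c above 0.05 m or angle between any of blue_c, red_c, black_c, white_c's own z axis and vertical above 0.25 rad).
It fails at once if the yellow block is dropped (contact force between yellow and the fingers below 0.05 N and height (world z) of yellow_c above 0.048 m and linear speed of yellow above 0.2 m/s).
It fails at once if another thing on the bench is moved by more than 20 mm (distance of any of jar, tin, mandrel, hammer, gembox, toolcup from where it was at the start of the episode above 0.02 m).
It also fails if it takes over 64 s, if anything falls off the work surface, if the arm or the gripper's body presses on something with over 40 N, if the wrist force passes 120 N, or if a joint passes its speed limit or range.

## Working session

There is one attempt and no reset: what is moved stays moved. The work goes in short steps, Python scripts to look and compute and a shell command to move; the robot and the scene stay as the last step left them, time stands still between calls to the robot, and variables do not carry over. Pictures are saved under pics/ and viewed, on a budget of 10 in all, crops included, one or two more only if the job needs it, and the job is handed in when it is done.

```bash
mkdir -p pics
python3 - <<'E'
from station import manip
import cv2
for n in("top","side"):
    im=manip.snapshot(n); cv2.imwrite(f"pics/{n}0.png",im[:,:,::-1]); print(n,manip.camera_params(n))
print(manip.sense(), manip.tcp_to_grasp)
E
```

```text
top {'fx': 489.7880426544512, 'fy': 489.7880426544512, 'cx': 318.10734855623105, 'cy': 244.53752010785848, 'k1': 0.01305352984465809, 'pose': array([[ 0.02229009,  0.98306497, -0.18189671,  0.35544126],
       [-0.99975078,  0.02169268, -0.00527348,  0.0301014 ],
       [-0.00123835,  0.18196892,  0.9833035 ,  1.15547593],
       [ 0.        ,  0.        ,  0.        ,  1.        ]])}
side {'fx': 539.9035353626034, 'fy': 539.9035353626034, 'cx': 318.3533016034341, 'cy': 231.65442694366405, 'k1': 0.05232799208445463, 'pose': array([[-0.99292493,  0.0761452 , -0.09111532,  0.46570435],
       [-0.11783142, -0.72676563,  0.67670339,  0.7603925 ],
       [-0.01469177,  0.68265191,  0.730596  ,  0.86599506],
       [ 0.        ,  0.        ,  0.        ,  1.        ]])}
{'t': 0.1, 'q': array([ 1.10950478e+00,  5.28399130e-01,  1.43377993e+00, -2.55125960e-05,
        1.18139426e+00, -1.78502051e-01]), 'qd': array([ 0.00061995, -0.00028177, -0.00389024, -0.00188275,  0.00099572,
       -0.00054143]), 'tau': array([-3.85671910e-04, -4.43303812e+01, -1.78585553e+01, -2.46116988e-04,
        3.89794732e-03,  1.92072299e-06]), 'tcp_pos': array([0.17408454, 0.59959318, 0.23041371]), 'tool_rot': array([ 1.40919206e-01,  9.90020604e-01, -9.43799695e-04, -3.00230169e-04]), 'force': array([-0.5794722 ,  1.03469393, -0.65526511]), 'ft_torque': array([ 0.00387168,  0.03395291, -0.02311642]), 'finger_gap': 0.9979147393431738} 0.0187
```

View pics/top0.png

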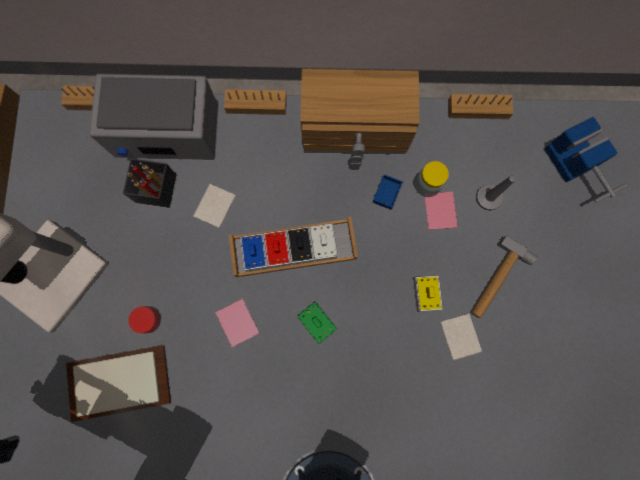

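View pics/side0.png

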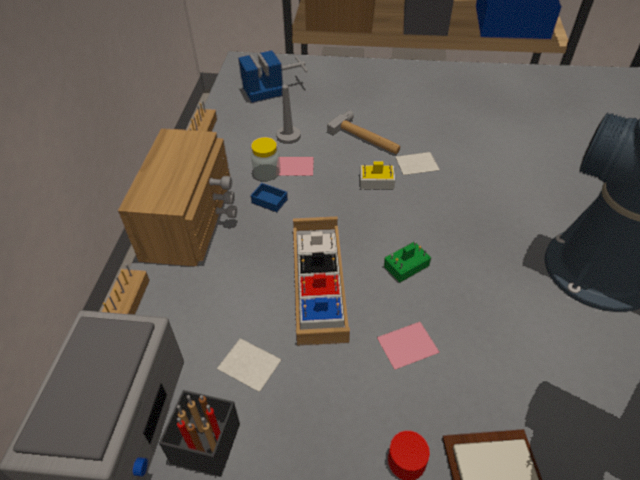

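Top view, blocks of the row from left to right: blue (254,251), red (277,248), black (300,245) and white (323,241). The row sits near the left cheek, so blue is the left neighbour of red.

Yellow candidates are the block at (429,293), the jar lid at (434,173) and the green look-alike at (317,322). The block at (429,293) fits: it is yellow, has a tab and burs, and stands to the right of the tray.

Next I measure and confirm with one crop.

```bash
cat > h.py <<'E'
from station import manip
import numpy as np, cv2
from scipy.spatial.transform import Rotation as R
def ray(n,uv):
    c=manip.camera_params(n); P=np.array(c["pose"])
    K=np.array([[c["fx"],0,c["cx"]],[0,c["fy"],c["cy"]],[0,0,1]])
    s=cv2.undistortPoints(np.float64(uv).reshape(-1,1,2),K,np.array([c["k1"],0,0,0.]))[:,0]
    d=np.c_[s[:,0],-s[:,1],-np.ones(len(s))]@P[:3,:3].T
    return P[:3,3],d
def plane(n,uv,z):
    o,d=ray(n,uv); return o+d*((z-o[2])/d[:,2])[:,None]
def two(u1,u2):
    o1,d1=ray("top",[u1]);o2,d2=ray("side",[u2])
    A=np.c_[d1[0],-d2[0]];t=np.linalg.lstsq(A,o2-o1,rcond=None)[0]
    a=o1+t[0]*d1[0];b=o2+t[1]*d2[0];return (a+b)/2,np.linalg.norm(a-b)
def mask(im,c):
    h,s,v=[x.astype(int) for x in cv2.split(cv2.cvtColor(im,cv2.COLOR_RGB2HSV))]
    m={"yellow":(abs(h-29)<7)&(s>150)&(v>70),"blue":(abs(h-112)<12)&(s>130)&(v>40),
       "red":((h<7)|(h>173))&(s>150)&(v>60),"white":(s<40)&(v>150)}[c]
    return m.astype(np.uint8)
def blob(im,c,near,r=30):
    m=mask(im,c); k=np.zeros_like(m); cv2.circle(k,tuple(map(int,near)),r,1,-1); m=m*k
    m=cv2.morphologyEx(m,cv2.MORPH_CLOSE,np.ones((3,3),np.uint8))
    cs,_=cv2.findContours(m,cv2.RETR_EXTERNAL,cv2.CHAIN_APPROX_NONE)
    return max(cs,key=cv2.contourArea)
def block(n,im,c,near,z,r=30):
    p=plane(n,blob(im,c,near,r)[:,0],z)[:,:2]
    ctr,sz,a=cv2.minAreaRect(np.float32(p*1000))
    b=cv2.boxPoints((ctr,sz,a)); e=[b[1]-b[0],b[2]-b[1]]
    e=min(e,key=np.linalg.norm); ang=np.degrees(np.arctan2(e[1],e[0]))%180
    return np.round(ctr,1),np.round(sz,1),round(ang,1) # ang=direction of block y (short axis)
E
python3 - <<'E'
from h import *
t=cv2.imread("pics/top0.png")[:,:,::-1].copy(); s=cv2.imread("pics/side0.png")[:,:,::-1].copy()
for n,im,pts in(("top",t,dict(yellow=(429,293),blue=(254,251),red=(277,248),white=(323,241))),("side",s,dict(yellow=(378,172),blue=(322,309),red=(321,285),white=(317,240)))):
    for c,p in pts.items():
        print(n,c,block(n,im,c,p,.030 if c=="yellow" else .038,20))
a=cv2.resize(t[205:285,220:370],None,fx=4,fy=4,interpolation=2); b=cv2.resize(t[263:323,384:474],None,fx=4,fy=4,interpolation=2)
o=np.zeros((560,600,3),np.uint8);o[:320]=a;o[320:,:360]=b;cv2.imwrite("pics/crop1.png",o[:,:,::-1])
E
```

```text
top yellow (array([ 457.1, -219.4]), array([73.5, 47. ]), np.float32(95.5))
top blue (array([543.1, 186.4]), array([71.6, 46.4]), np.float32(100.3))
top red (array([552.9, 132.8]), array([73.2, 46.7]), np.float32(99.9))
top white (array([571.1,  24.6]), array([77.3, 51.4]), np.float32(100.1))
side yellow (array([ 455.6, -228.8]), array([71. , 62.2]), np.float32(93.7))
side blue (array([541., 185.]), array([71.1, 46.5]), np.float32(100.0))
side red (array([550.6, 129.8]), array([71.1, 49.5]), np.float32(99.9))
side white (array([569.1,  22. ]), array([76.9, 60.5]), np.float32(98.2))
```

View pics/crop1.png

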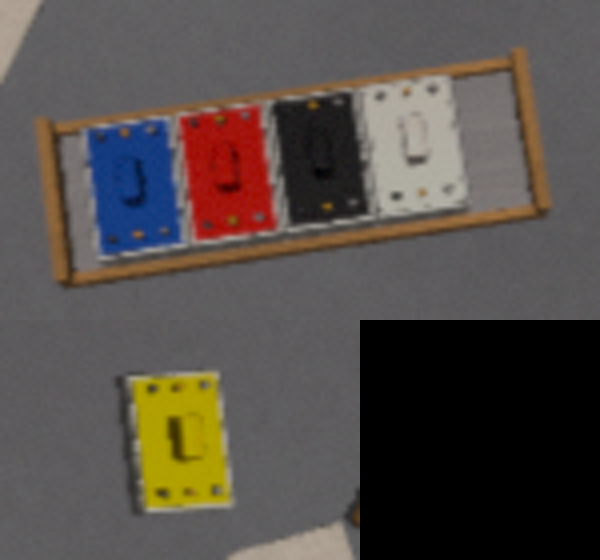

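The crop confirms the yellow block with its tab and burs. It also shows about 14 mm of slack at the blue (left) end and about 40 mm at the white (right) end. The tray's y axis lies at 100° and the row centre distances come out at about 55 mm, as they should. I'll go above the red/blue gap with the fingers shut.

```bash
cat >> h.py <<'E'
def to(x,y,z,ang):
    s=manip.sense(); r=R.from_quat(s["tool_rot"]); M=r.as_matrix()
    d=M.T@(np.array([x,y,z])/1000-s["tcp_pos"])*100
    a=np.degrees(np.arctan2(M[1,1],M[0,1])); sp=-((ang-a+90)%180-90)
    print("shift cm",d.round(2),"spin",round(sp,1),"tcp",s["tcp_pos"].round(4),"yang",round(a,1),"tilt z",M[:,2].round(4),"F",s["force"].round(1),"t",round(s["t"],2),"gap",round(s["finger_gap"],3))
E
python3 -c "
from h import *
to(547,158.5,120,100.2)"
python3 -m crank '[[[0,0,0],0]]' 8.5; python3 -m crank '[[[-4,-2.7,0],-3],[[-8,-5.3,0],-6],[[-12,-8,0],-9],[[-16,-10.6,0],-12],[[-20,-13.3,0],-15],[[-24,-16,0],-18],[[-28,-18.6,0],-21],[[-32,-21.3,0],-24],[[-36,-24,0],-26],[[-40,-26.6,0],-26]]' 0 20
python3 -c "
from h import *
to(547,158.5,120,100.2)"
```

```text
shift cm [-48.12 -31.93  11.09] spin -26.4 tcp [0.1741 0.5996 0.2304] yang 73.8 tilt z [-9.0e-04 -1.8e-03 -1.0e+00] F [-0.6  1.  -0.7] t 0.1 gap 0.998
t: 0.2
tcp_pos: [0.1742, 0.5998, 0.2307]
tool_rot: [0.141, 0.99, -0.001, -0.0]
force: [-0.0, -0.5, -0.3]
finger_gap: 0.998
t: 1.2
tcp_pos: [0.4851, 0.2314, 0.2313]
tool_rot: [-0.086, 0.996, 0.0, -0.0]
force: [0.8, 1.4, -0.4]
finger_gap: -0.004
shift cm [-4.85 -8.23 11.13] spin -0.4 tcp [0.4851 0.2314 0.2313] yang 99.8 tilt z [-1.e-04  0.e+00 -1.e+00] F [ 0.8  1.4 -0.4] t 1.2 gap -0.004
```

```bash
python3 -m crank '[[[-1.6,-2.7,2],0],[[-3.2,-5.4,4],0],[[-4.85,-8.2,6],-0.4],[[-4.85,-8.2,9],-0.4],[[-4.85,-8.2,11.1],-0.4],[[-4.85,-8.2,11.1],-0.4]]'
python3 - <<'E'
from h import *
to(547,158.5,44,100.2)
for n in("top","side"):
    im=manip.snapshot(n); cv2.imwrite(f"pics/{n}1.png",im[:,:,::-1])
a=cv2.imread("pics/top1.png")[195:295,220:370];b=cv2.imread("pics/side1.png")[205:355,270:370]
o=np.zeros((600,800,3),np.uint8);a=cv2.resize(a,(450,300));b=cv2.resize(b,(350,525));o[:300,:450]=a;o[:525,450:]=b;cv2.imwrite("pics/c2.png",o)
E
```

```text
t: 1.8
tcp_pos: [0.5436, 0.1598, 0.1172]
tool_rot: [-0.088, 0.996, -0.0, -0.004]
force: [-1.8, 0.1, -0.3]
finger_gap: 0.003
shift cm [-0.36 -0.2   7.32] spin -0.1 tcp [0.5436 0.1598 0.1172] yang 100.1 tilt z [-7.4e-03 -7.0e-04 -1.0e+00] F [-1.8  0.1 -0.3] t 1.8 gap 0.003
```

View pics/c2.png

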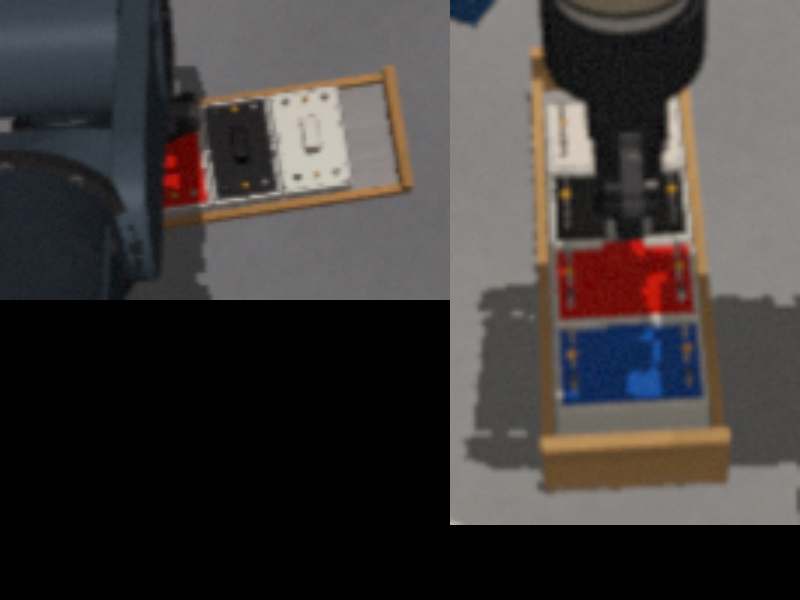

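Side view: the shut fingers hang over the row on its centre line, and blue and red are unchanged below. I'll descend in stages and watch the force.

```bash
python3 -m crank '[[[-0.3,-0.2,1.5],0],[[-0.3,-0.2,3],0],[[-0.3,-0.2,4.5],0],[[-0.3,-0.2,5.5],0],[[-0.3,-0.2,5.5],0]]'; python3 -m crank '[[[0,0,0.4],0],[[0,0,0.8],0],[[0,0,1.2],0],[[0,0,1.6],0],[[0,0,1.6],0]]'
python3 -c "
from h import *
to(547,158.5,43,100.2)"
```

```text
t: 2.4
tcp_pos: [0.5488, 0.1592, 0.0643]
tool_rot: [-0.089, 0.996, -0.0, -0.001]
force: [0.2, -0.3, -0.0]
finger_gap: -0.003
t: 2.9
tcp_pos: [0.549, 0.1591, 0.0489]
tool_rot: [-0.089, 0.996, -0.0, -0.0]
force: [-0.3, -0.7, 0.4]
finger_gap: 0.001
shift cm [ 0.2  -0.02  0.59] spin -0.0 tcp [0.549  0.1591 0.0489] yang 100.2 tilt z [-9.e-04 -1.e-04 -1.e+00] F [-0.3 -0.7  0.4] t 2.9 gap 0.001
```

```bash
python3 -m crank '[[[0.2,0,0.5],0],[[0.2,-0.2,0.5],0],[[0.2,-0.4,0.5],0],[[0.2,-0.6,0.5],0],[[0.2,-0.8,0.5],0],[[0.2,-1.0,0.5],0],[[0.2,-1.2,0.5],0],[[0.2,-1.4,0.5],0]]'; python3 -m crank '[[[0,-0.2,0],0],[[0,-0.4,0],0],[[0,-0.6,0],0],[[0,-0.8,0],0],[[0,-1.0,0],0],[[0,-1.2,0],0]]'
```

```text
t: 3.7
tcp_pos: [0.5498, 0.1461, 0.0448]
tool_rot: [-0.088, 0.996, 0.001, 0.0]
force: [-2.1, 5.6, 2.7]
finger_gap: -0.003
t: 4.3
tcp_pos: [0.5518, 0.1344, 0.0448]
tool_rot: [-0.088, 0.996, 0.001, 0.0]
force: [-2.0, 6.4, 3.9]
finger_gap: 0.001
```

```bash
python3 -m crank '[[[0,-0.2,0],0],[[0,-0.4,0],0],[[0,-0.6,0],0],[[0,-0.8,0],0],[[0,-0.8,0],0]]'; python3 -m crank '[[[0,-0.1,0],0],[[0,-0.2,0],0],[[0,-0.3,0],0],[[0,-0.4,0],0],[[0,-0.5,0],0]]';python3 -m crank '[[[0,-0.1,0],0],[[0,-0.2,0],0],[[0,-0.3,0],0]]'
```

```text
t: 4.8
tcp_pos: [0.5533, 0.1262, 0.0447]
tool_rot: [-0.089, 0.996, 0.001, 0.0]
force: [-1.5, 4.7, 3.7]
finger_gap: -0.002
t: 5.3
tcp_pos: [0.5541, 0.1216, 0.0448]
tool_rot: [-0.089, 0.996, 0.001, 0.0]
force: [-0.7, 5.8, 3.9]
finger_gap: -0.001
t: 5.6
tcp_pos: [0.5546, 0.1186, 0.0448]
tool_rot: [-0.089, 0.996, 0.001, 0.0]
force: [-1.0, 5.6, 3.7]
finger_gap: 0.0
```

```bash
python3 -m crank '[[[0,-0.1,0],0],[[0,-0.2,0],0],[[0,-0.3,0],0]]';python3 -m crank '[[[0,-0.1,0],0],[[0,-0.2,0],0],[[0,-0.2,0],0]]';python3 -m crank '[[[0,-0.1,0],0],[[0,-0.2,0],0],[[0,-0.2,0],0]]'
```

```text
t: 5.9
tcp_pos: [0.5551, 0.1156, 0.0448]
tool_rot: [-0.089, 0.996, 0.001, 0.0]
force: [-0.4, 6.1, 3.4]
finger_gap: 0.003
t: 6.2
tcp_pos: [0.5555, 0.1135, 0.0447]
tool_rot: [-0.089, 0.996, 0.001, 0.0]
force: [-0.6, 4.8, 4.1]
finger_gap: -0.006
t: 6.5
tcp_pos: [0.5558, 0.1116, 0.0448]
tool_rot: [-0.089, 0.996, 0.001, 0.0]
force: [-1.2, 5.7, 4.0]
finger_gap: -0.001
```

```bash
for i in 1 2 3 4; do python3 -m crank '[[[0,-0.1,0],0],[[0,-0.1,0],0]]' | grep -E 'tcp|force'; done
```

```text
tcp_pos: [0.5559, 0.1112, 0.0448]
force: [-1.3, 8.4, 4.3]
tcp_pos: [0.5559, 0.1111, 0.045]
force: [-2.2, 11.2, 5.4]
tcp_pos: [0.556, 0.1108, 0.0452]
force: [-1.5, 14.1, 6.9]
tcp_pos: [0.556, 0.1106, 0.0455]
force: [-2.4, 15.8, 9.8]
```

White is at the right cheek: the force rose to about 16 N with no motion. Now I'll go back across and push blue left.

```bash
python3 -m crank '[[[0,0.3,0],0],[[0,0.8,0],0],[[0,1.6,0],0],[[0,2.6,0],0],[[0,3.6,0],0],[[0,4.4,0],0],[[0,4.8,0],0],[[0,5.1,0],0],[[0,5.4,0],0]]'; python3 -m crank '[[[0,0.2,0],0],[[0,0.4,0],0],[[0,0.6,0],0],[[0,0.8,0],0],[[0,0.8,0],0]]'; python3 -m crank '[[[0,0.1,0],0],[[0,0.2,0],0],[[0,0.3,0],0]]'
```

```text
t: 8.2
tcp_pos: [0.5472, 0.1599, 0.0443]
tool_rot: [-0.089, 0.996, -0.0, 0.0]
force: [-0.0, 0.3, -0.8]
finger_gap: -0.002
t: 8.7
tcp_pos: [0.546, 0.1675, 0.0444]
tool_rot: [-0.089, 0.996, -0.0, 0.0]
force: [0.5, -0.9, 0.1]
finger_gap: -0.0
t: 9.0
tcp_pos: [0.5453, 0.1705, 0.0444]
tool_rot: [-0.089, 0.996, -0.0, 0.0]
force: [-0.1, -1.8, 1.5]
finger_gap: -0.001
```

```bash
for i in 1 2 3 4; do python3 -m crank '[[[0,0.1,0],0],[[0,0.2,0],0],[[0,0.2,0],0]]' | grep -E 'tcp|force'; done
```

```text
tcp_pos: [0.5449, 0.1727, 0.0443]
force: [1.3, -1.7, 0.5]
tcp_pos: [0.5444, 0.1747, 0.0442]
force: [-0.8, -1.6, -0.3]
tcp_pos: [0.5439, 0.1767, 0.0442]
force: [-0.3, -2.4, 0.3]
tcp_pos: [0.5437, 0.1787, 0.0442]
force: [-0.1, -1.6, -0.7]
```

```bash
for i in 1 2 3 4 5; do python3 -m crank '[[[0,0.1,0],0],[[0,0.1,0],0]]' | grep -E 'tcp|force'; done
```

```text
tcp_pos: [0.5435, 0.1796, 0.0443]
force: [1.0, -2.4, -2.0]
tcp_pos: [0.5434, 0.1806, 0.0443]
force: [-0.0, -1.6, -0.1]
tcp_pos: [0.5433, 0.1815, 0.0443]
force: [1.3, -1.8, 1.1]
tcp_pos: [0.5431, 0.1825, 0.0443]
force: [-0.5, -1.4, -0.2]
tcp_pos: [0.5429, 0.1827, 0.0444]
force: [1.2, -5.5, 1.2]
```

```bash
for i in 1 2 ; do python3 -m crank '[[[0,0.1,0],0],[[0,0.1,0],0]]' | grep -E 'tcp|force'; done
python3 -c "
from h import *
to(552,147,130,100.2)"
```

```text
tcp_pos: [0.5429, 0.1829, 0.0445]
force: [-0.3, -8.4, 2.3]
tcp_pos: [0.5429, 0.1831, 0.0448]
force: [0.1, -11.0, 3.4]
shift cm [-0.25 -3.75 -8.51] spin 0.1 tcp [0.5429 0.1831 0.0448] yang 100.3 tilt z [ 0.     -0.0034 -1.    ] F [  0.1 -11.    3.4] t 11.6 gap -0.002
```

Both cheeks have now been felt, so in tool coordinates the gap centre is midway between the two contacts: (549.4, 147.0). I'll retreat toward yellow and re-look.

```bash
python3 -m crank '[[[0,-0.5,0],0],[[0,-1.5,0],0],[[0,-2.5,-1],0],[[0,-3,-4],0],[[0,-3,-8],0],[[0,-3,-11],0]]' | grep tcp
python3 -c "
from h import *
to(456,-219,150,95.5)"
```

```text
tcp_pos: [0.5485, 0.1553, 0.1567]
shift cm [ 15.7  -35.22   0.63] spin 4.6 tcp [0.5485 0.1553 0.1567] yang 100.1 tilt z [ 1.7e-03  6.0e-04 -1.0e+00] F [0.4 0.5 0. ] t 12.2 gap -0.0
```

```bash
python3 -m crank '[[[2,-4.5,0],0.5],[[4,-9,0],1],[[6,-13.5,0],1.5],[[8,-18,0],2],[[10,-22,0],3],[[11,-24.5,0],4],[[11,-24.5,0],4.6],[[11,-24.5,0],4.6]]' 4 30| grep -E 'tcp|t:'
python3 - <<'E'
from h import *
im={n:manip.snapshot(n) for n in("top","side")}
for n in im: cv2.imwrite(f"pics/{n}3.png",im[n][:,:,::-1])
for n,pts in(("top",dict(yellow=(429,293),blue=(250,251),red=(296,245))),("side",dict(yellow=(378,172),blue=(322,315),red=(321,265)))):
    for c,p in pts.items():
        try: print(n,c,block(n,im[n],c,p,.030 if c=="yellow" else .038,22))
        except Exception as e: print(n,c,e)
a=im["top"][200:330,220:480];b=im["side"][140:360,270:420]
o=np.zeros((600,800,3),np.uint8);a=cv2.resize(a,(494,247));b=cv2.resize(b,(300,440));o[:247,:494]=a;o[:440,500:]=b;cv2.imwrite("pics/c3.png",o[:,:,::-1])
to(456,-219,90,95.5)
E
```

```text
t: 13.0
tcp_pos: [0.4829, -0.1053, 0.1548]
tool_rot: [-0.048, 0.999, 0.0, 0.0]
top yellow (array([ 477. , -201.7]), array([22.2, 14.7]), np.float32(154.2))
top blue (array([540.2, 202. ]), array([71.3, 46.2]), np.float32(99.6))
top red (array([559.5,  95.1]), array([72.8, 46.3]), np.float32(99.6))
side yellow (array([ 455.7, -228.8]), array([70.7, 62.1]), np.float32(93.6))
side blue (array([538. , 200.7]), array([71.3, 46.2]), np.float32(100.0))
side red (array([557.9,  89.6]), array([70.9, 55. ]), np.float32(100.4))
shift cm [  3.82 -11.19   6.45] spin 0.1 tcp [ 0.483  -0.1039  0.1545] yang 95.6 tilt z [ 1.e-04  5.e-04 -1.e+00] F [-0.6 -0.2  0.1] t 13.1 gap 0.469
```

View pics/c3.png

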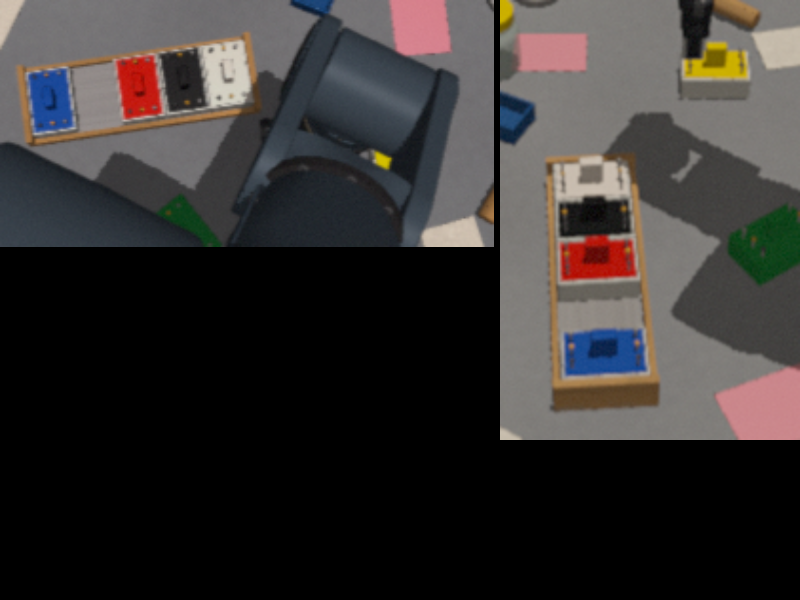

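Top view: the gap stands open, with blue at (250,~251) and red at (294,~245), and the centre distance is about 109 to 110 mm. The row stands flat. Side view: the fingers hang just by the yellow block. I'll go above yellow and descend.

```bash
python3 -m crank '[[[1.3,-3.8,0],0],[[2.6,-7.6,0],0],[[3.8,-11.3,0.5],0.1],[[3.8,-11.3,3],0.1],[[3.8,-11.3,6],0.1],[[3.8,-11.3,7.5],0.1],[[3.8,-11.3,7.5],0.1]]' 4 30| grep -E 'tcp|t:|gap'
python3 - <<'E'
from h import *
to(456.2,-220.5,36,95.5)
im=manip.snapshot("side"); cv2.imwrite("pics/side4.png",im[:,:,::-1])
cv2.imwrite("pics/c4.png",cv2.resize(im[120:210,330:450],(800,600),interpolation=2)[:,:,::-1])
E
```

```text
t: 13.8
tcp_pos: [0.4553, -0.2187, 0.0774]
tool_rot: [-0.049, 0.999, 0.002, -0.002]
finger_gap: 0.471
shift cm [-0.08 -0.2   4.14] spin 0.1 tcp [ 0.4553 -0.2187  0.0774] yang 95.6 tilt z [-0.004   0.0034 -1.    ] F [-0.6 -0.8  0.2] t 13.8 gap 0.471
```

View pics/c4.png

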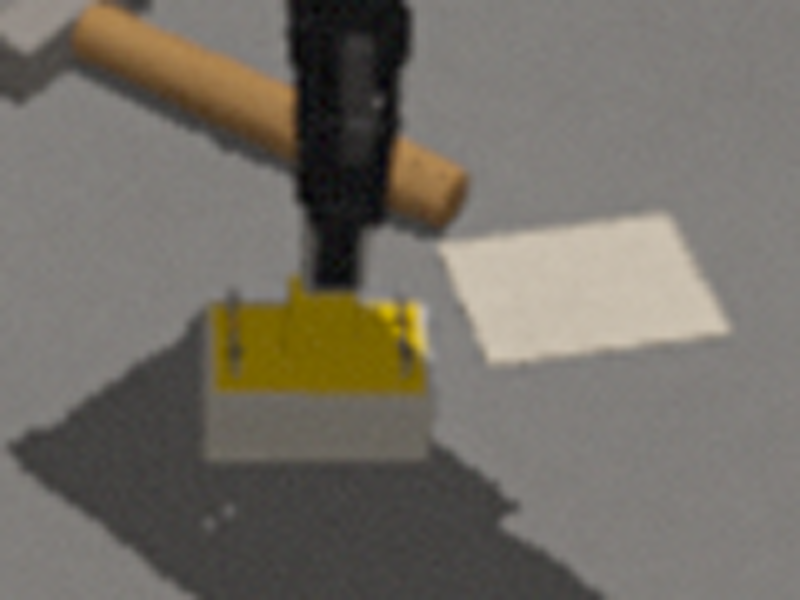

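Side crop: the finger centre is at about column 334 and the tab centre at about 323 (crop pixels). I'll check that offset through the camera model.

Run:
```python
from h import *
def proj(n,p):
    c=manip.camera_params(n);P=np.linalg.inv(c["pose"]);q=P[:3,:3]@(np.array(p)/1000)+P[:3,3]
    s=np.array([q[0],-q[1]])/-q[2]; s*=1+c["k1"]*(s@s); return (s*c["fx"]+[c["cx"],c["cy"]]).round(2)
def crop(uv): return ((uv-[330,120])*6.667).round(0)
print("tcp",crop(proj("side",(455.3,-218.7,77.4))))
for x in(455,457,459,461):print(x,crop(proj("side",(x,-214.5,60))),crop(proj("side",(x,-214.5,30))), "front",crop(proj("side",(x,-193.5,30))))
```

```text
tcp [322. 242.]
455 [319. 289.] [313. 355.] front [311. 395.]
457 [313. 289.] [308. 355.] front [305. 395.]
459 [308. 289.] [302. 355.] front [299. 394.]
461 [302. 288.] [296. 354.] front [293. 394.]
```

By the model, the camera's small bias shows equally on finger and tab (+5 to +7 px each). The x offset is therefore under 1 mm, and I can descend and grip.

```bash
python3 -m crank '[[[0,-0.1,1.2],0],[[0,-0.1,2.4],0],[[0,-0.1,3.5],0],[[0,-0.1,4.0],0],[[0,-0.1,4.0],0]]' 4 30| grep -E 'tcp|t:|force'; python3 -m crank '[[[0,0,0],0],[[0,0,0],0],[[0,0,0],0],[[0,0,0],0],[[0,0,0],0],[[0,0,0],0]]' 0 40; python3 -m crank '[[[0,0,-0.5],0],[[0,0,-1.5],0],[[0,0,-3],0],[[0,0,-5],0],[[0,0,-8],0],[[0,0,-10],0],[[0,0,-10],0]]'
python3 -c "
from h import *
to(549.4,147,150,100)"
```

```text
t: 14.35
tcp_pos: [0.4558, -0.2216, 0.0384]
tool_rot: [-0.048, 0.999, 0.001, -0.001]
force: [0.0, -0.1, 0.7]
t: 14.95
tcp_pos: [0.4563, -0.2219, 0.0395]
tool_rot: [-0.048, 0.999, -0.0, 0.0]
force: [-0.7, 0.0, 0.1]
finger_gap: 0.128
t: 15.65
tcp_pos: [0.4579, -0.2232, 0.1424]
tool_rot: [-0.048, 0.999, -0.002, 0.003]
force: [0.8, -0.1, -2.3]
finger_gap: 0.133
shift cm [-12.66  35.97  -0.88] spin -4.5 tcp [ 0.4579 -0.2232  0.1424] yang 95.5 tilt z [ 0.0055 -0.0045 -1.    ] F [ 0.8 -0.1 -2.3] t 15.65 gap 0.133
```

```bash
python3 -m crank '[[[-1,2.5,0],-0.5],[[-2.2,6,0],-1],[[-3.6,10,0],-1.5],[[-5,14,0],-2],[[-6.5,18,0],-2.5],[[-8,22,0],-3],[[-9.5,26,0],-3.5],[[-10.9,30,0],-4],[[-12,34,0],-4.5],[[-12.66,36,0],-4.5]]' | grep -E 't:'; python3 -m crank '[[[0,0,0],0],[[0,0,0],0],[[0,0,0],0]]'
python3 - <<'E'
from h import *
to(549.4,147,110,100)
im=manip.snapshot("side"); cv2.imwrite("pics/side5.png",im[:,:,::-1])
cv2.imwrite("pics/c5.png",cv2.resize(im[190:350,240:400],(600,600),interpolation=2)[:,:,::-1])
E
```

```text
t: 16.65
tool_rot: [-0.089, 0.996, 0.0, -0.001]
t: 16.95
tcp_pos: [0.547, 0.1476, 0.1386]
tool_rot: [-0.087, 0.996, -0.0, -0.001]
force: [0.1, 0.1, -2.1]
finger_gap: 0.129
shift cm [-0.24 -0.1   2.86] spin -0.0 tcp [0.547  0.1476 0.1386] yang 100.0 tilt z [-2.e-03 -6.e-04 -1.e+00] F [ 0.1  0.1 -2.1] t 16.95 gap 0.129
```

View pics/c5.png

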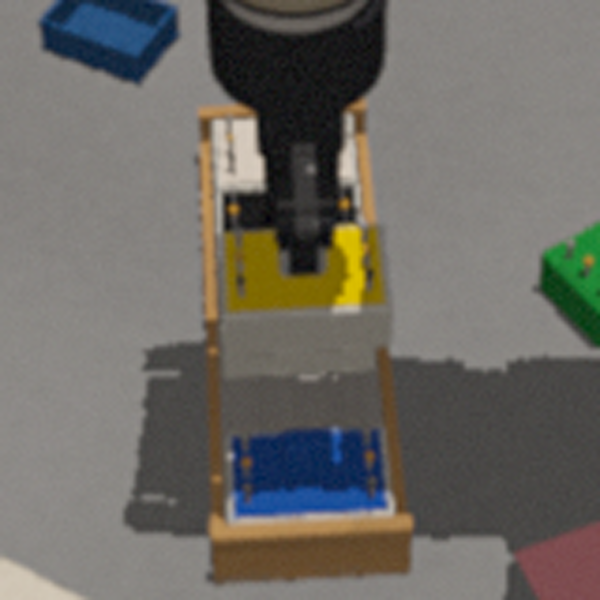

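Side view: yellow hangs over the gap in line with the tray, and blue stands at the near cheek. I'll compare the across-tray coordinates numerically.

Run:
```python
from h import *
im=cv2.imread("pics/side5.png")[:,:,::-1].copy(); s3=cv2.imread("pics/side3.png")[:,:,::-1].copy()
a=np.radians(100); u=np.array([np.sin(a),-np.cos(a)]); v=np.array([np.cos(a),np.sin(a)]) # u across (+x), v along
def mm(im,c,near,z,r):
    p=plane("side",blob(im,c,near,r)[:,0],z)[:,:2]*1000; q=np.c_[p@u,p@v]
    return [np.percentile(q[:,0],[1,99]).round(1),np.percentile(q[:,1],[1,99]).round(1),"mid across",np.percentile(q[:,0],[1,99]).mean().round(1)]
h,s,vv=cv2.split(cv2.cvtColor(im,cv2.COLOR_RGB2HSV))
import h as H
H.mask=lambda im,c:(lambda h,s,v:({"yellow":(abs(h-29)<7)&(s>120)&(v>40),"blue":(abs(h-112)<12)&(s>120)&(v>30),"red":((h<7)|(h>173))&(s>150)&(v>60)}[c]).astype(np.uint8))(*[x.astype(int) for x in cv2.split(cv2.cvtColor(im,cv2.COLOR_RGB2HSV))])
for z in(.127,.129,.131): print("yellow",z,mm(im,"yellow",(322,262),z,28))
print("yellow ang",block("side",im,"yellow",(322,262),.129,28))
print("blue",mm(s3,"blue",(322,315),.038,22)); print("red",mm(s3,"red",(321,265),.038,22))
t=np.array([547,147.6]);g=np.array([549.4,147.]);print("tcp across/along",t@u,t@v,"goal",g@u,g@v)
```

```text
yellow 0.127 [array([526.2, 599.9]), array([24.7, 73.5]), 'mid across', np.float64(563.0)]
yellow 0.129 [array([526.4, 599.8]), array([26.4, 75.1]), 'mid across', np.float64(563.1)]
yellow 0.131 [array([526.6, 599.8]), array([28.2, 76.7]), 'mid across', np.float64(563.2)]
yellow ang (array([545.9, 146.9]), array([73.6, 50.6]), np.float32(99.9))
blue [array([529.2, 600.3]), array([ 81.1, 127.4]), 'mid across', np.float64(564.8)]
red [array([529.6, 600.5]), array([-35.9,  18.7]), 'mid across', np.float64(565.0)]
tcp across/along 564.3203119213167 50.372071160791016 goal 566.5796616219458 49.36443088258307
```

```bash
python3 -m crank '[[[-0.2,-0.1,1.5],0],[[-0.2,-0.1,3],0],[[-0.2,-0.1,4.5],0],[[-0.2,-0.1,5.6],0],[[-0.2,-0.1,5.6],0],[[-0.2,-0.1,5.6],0],[[-0.2,-0.1,5.6],0]]' | grep force
python3 -c "
from h import *
to(549.2,147,76,100)"
```

```text
force: [0.6, 1.0, -2.0]
shift cm [ 0.15 -0.04  0.8 ] spin -0.0 tcp [0.5506 0.1477 0.084 ] yang 100.0 tilt z [ 1.5e-03  1.0e-04 -1.0e+00] F [ 0.6  1.  -2. ] t 17.7 gap 0.128
```

```bash
python3 -m crank '[[[0.16,-0.04,0],0],[[0.16,-0.04,0],0],[[0.16,-0.04,0.1],0],[[0.16,-0.04,0.2],0],[[0.16,-0.04,0.2],0]]' | grep force
python3 -c "
from h import *
to(549.0,147,76,100)"
python3 -m crank '[[[0,0,0.2],0],[[0,0,0.4],0],[[0,0,0.5],0],[[0,0,0.5],0]]'|grep -E 'force|tcp'
```

```text
force: [-0.3, -0.7, -2.7]
shift cm [-0.06 -0.04  0.52] spin -0.0 tcp [0.5484 0.1473 0.0812] yang 100.0 tilt z [-1.e-04 -0.e+00 -1.e+00] F [-0.3 -0.7 -2.7] t 18.2 gap 0.129
tcp_pos: [0.5482, 0.1472, 0.076]
force: [-0.5, -1.2, -3.2]
```

```bash
for i in 1 2 3 4; do python3 -m crank '[[[-0.02,0,0.1],0],[[-0.02,0,0.2],0],[[-0.02,0,0.2],0]]'|grep -E 'force|tcp'; done
```

```text
tcp_pos: [0.5486, 0.1472, 0.0742]
force: [0.4, -0.1, -2.6]
tcp_pos: [0.549, 0.1471, 0.0722]
force: [0.7, -1.5, -3.6]
tcp_pos: [0.5492, 0.1472, 0.0702]
force: [0.5, -1.4, -3.3]
tcp_pos: [0.5494, 0.1473, 0.0682]
force: [0.5, -2.1, -3.2]
```

```bash
for i in 1 2 3 4 5; do python3 -m crank '[[[0,-0.01,0.1],0],[[0,-0.01,0.2],0],[[0,-0.01,0.2],0]]'|grep -E 'force|tcp'; done
```

```text
tcp_pos: [0.5493, 0.1473, 0.0662]
force: [1.6, -0.4, -3.4]
tcp_pos: [0.5491, 0.1472, 0.0641]
force: [0.2, -0.8, -3.8]
tcp_pos: [0.5491, 0.1472, 0.0621]
force: [-0.0, 0.1, -2.8]
tcp_pos: [0.549, 0.1471, 0.0601]
force: [-0.8, -0.1, -3.0]
tcp_pos: [0.5492, 0.1469, 0.0581]
force: [0.6, -0.4, -2.9]
```

Free all the way so far; the underside is at about 18.5 mm, below the rail tops, with no upward force.

```bash
for i in 1 2 3 4; do python3 -m crank '[[[0,0,0.1],0],[[0,0,0.2],0],[[0,0,0.2],0]]'|grep -E 'force|tcp'; done; for i in 1 2 3; do python3 -m crank '[[[0,0,0.1],0],[[0,0,0.1],0]]'|grep -E 'force|tcp'; done
```

```text
tcp_pos: [0.5492, 0.1468, 0.0561]
force: [-0.8, -0.2, -2.7]
tcp_pos: [0.5492, 0.1469, 0.0542]
force: [-0.8, 0.8, -2.6]
tcp_pos: [0.5492, 0.1469, 0.0522]
force: [0.1, -0.7, -3.0]
tcp_pos: [0.5492, 0.1469, 0.0501]
force: [-0.3, -0.2, -2.9]
tcp_pos: [0.5492, 0.1469, 0.0492]
force: [0.1, -0.2, -3.1]
tcp_pos: [0.5492, 0.1469, 0.0482]
force: [0.1, -0.1, -2.4]
tcp_pos: [0.5494, 0.1469, 0.0475]
force: [0.1, -0.2, 0.2]
```

Touchdown came at 47.5 mm, as predicted (39.5 + 8), and the weight has left the wrist. I'll press 0.5 mm more, release and retreat.

```bash
python3 -m crank '[[[0,0,0.05],0],[[0,0,0.05],0]]'|grep -E 'force|tcp'; python3 -m crank '[[[0,0,0],0],[[0,0,0],0],[[0,0,0],0],[[0,0,0],0]]' 3.2|grep -E 'force|gap'; python3 -m crank '[[[0,0,-1],0],[[0,0,-2.5],0],[[0,0,-5],0],[[0,0,-9],0],[[0,0,-12],0],[[2,-4,-12],0],[[4,-8,-12],0],[[6,-12,-12],0],[[8,-16,-12],0],[[10,-20,-12],0]]'|grep -E 't:|force|tcp'
python3 -m crank '[[[1,-4,0],0],[[2,-8,0],0],[[3,-12,0],0],[[4,-16,0],0],[[4,-16,0],0],[[4,-16,0],0]]'|grep tcp
python3 - <<'E'
from h import *
im={n:manip.snapshot(n) for n in("top","side")}
for n,pts in(("top",dict(yellow=(273,248),blue=(250,251),red=(296,245))),("side",dict(blue=(322,315),yellow=(321,290),red=(321,265)))):
    for c,p in pts.items():
        try: print(n,c,block(n,im[n],c,p,.038,20))
        except Exception as e: print(n,c,e)
a=cv2.resize(im["top"][205:285,215:375],(480,240),interpolation=2);b=cv2.resize(im["side"][200:360,260:380],(420,560),interpolation=2)
o=np.zeros((600,800,3),np.uint8);o[:240,:370]=a[:,:370];o[:560,375:795]=b;cv2.imwrite("pics/c6.png",o[:,:,::-1])
print(manip.sense()["t"],manip.sense()["force"].round(1))
E
```

```text
tcp_pos: [0.5494, 0.147, 0.0475]
force: [-1.4, 0.1, 4.5]
force: [0.5, -0.5, -0.2]
finger_gap: 0.374
t: 24.7
tcp_pos: [0.485, -0.069, 0.1676]
tool_rot: [-0.087, 0.996, -0.0, 0.001]
force: [-0.0, 0.8, 0.4]
tcp_pos: [0.4736, -0.2328, 0.1672]
top yellow (array([550.2, 148.7]), array([73.5, 46.6]), np.float32(100.5))
top blue (array([540. , 202.1]), array([71.6, 46.5]), np.float32(99.5))
top red (array([559.5,  95.1]), array([72.8, 46.3]), np.float32(99.6))
side blue (array([537.8, 201.1]), array([70.1, 45.9]), np.float32(96.2))
side yellow (array([548.1, 145.7]), array([71.4, 50.5]), np.float32(100.4))
side red (array([557. ,  89.5]), array([69., 55.]), np.float32(100.4))
25.4 [0.4 0.7 0.1]
```

View pics/c6.png

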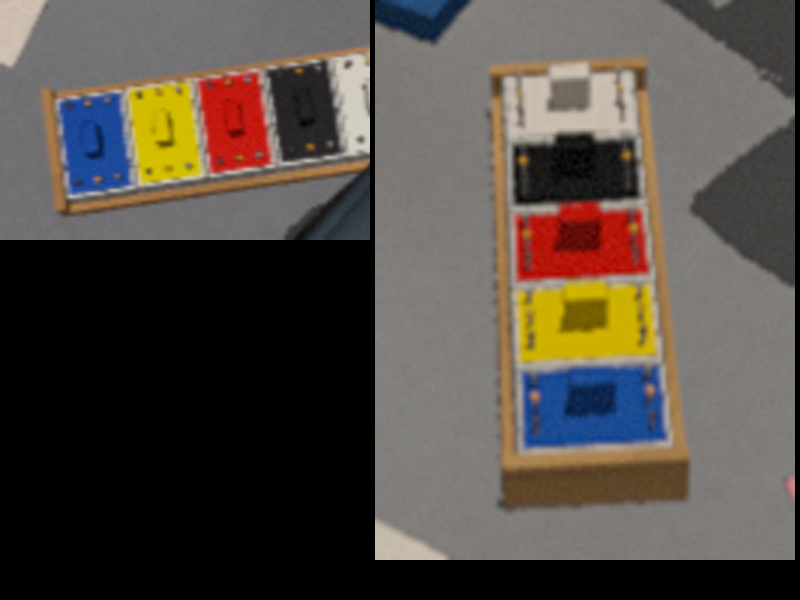

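Yellow stands flush between blue and red in both views. In the top view it is 54.4 mm from red and blue is 108.8 mm from red; it is in line and within about 1° of parallel. The arm is clear, so I'll hand in.

```bash
python3 -c "
from station import manip
print(manip.sign_off())"
```

```text
the job is handed in; nothing more can be done
None
```

The yellow block stands fully home on the tray floor between red and blue, and I handed the job in at about 25 s. `sign_off()` gives no verdict, so what follows rests on my own checks.

- **Opening the gap:** I pushed low on the red tab until white met the right cheek. The highest reading there was about 19 N in all, about 16 N of it along the push. I then pushed blue to the left cheek (about 11 N).
- **Placing yellow:** I gripped yellow by its tab and lowered it into the gap in 1 mm steps. It met no resistance until it touched the floor at the predicted height. I pressed about 5 N to seat it, let go and moved the arm clear.

**Last checks:**
- **Spacing (top view):** yellow is 54.4 mm from red, and blue is 108.8 mm from red.
- **Alignment:** yellow is in line with red to about 1 mm and parallel within about 1°. All five blocks look flat in both views.
- **Disagreements:** the two cameras differ by 2–3 mm in absolute position, more for red in the side view because its tab distorts the outline. By touch the red-to-blue distance is nearer 110–111 mm, which is also within limits.
- **Not measured:** I did not measure the bystanders again. The arm passed clear of them.

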